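Clasp the lunch box and hold it up level

TASK

On the worktop beside the open refrigerator, swing the lunch box's open clasp over onto the lid until it lies flat in its catch, and only then lift the box by its handle. Keep it level, raise it until its underside is about 15 cm above the worktop, and hold it there steadily for a few seconds; finish while still holding it in the air. Leave the carton, tub and bottle where they stand.

Things in the scene. Friction and masses are not known exactly. Their poses are not given: they have to be found in the camera images.
- lunch_box: Loose lunch box, 0.4 to 0.75 kg: clear plastic tub of vegetables (looks only; tub, lid and handle are one rigid piece), white lid 130 (x) x 200 (y) mm, its top 80 mm above the underside, a grey bridge handle across the lid's middle, a grey hinged clasp at the +y end. Origin: centre of the underside; z up, y along its length. Centre of mass near the middle. Nothing else here has a handle or clasp.
- handle_mid (a point): Centre of the handle's grey bar, 118 mm above the box's underside, midway along the box. Bar 84 mm long (box's x), 14 mm wide (y), 16 mm tall, on two 12 mm wide posts at x = -36 and +36 mm, 30 mm free between bar and lid. Frame parallel to the box's. Grip from above, fingers closing along y.
- clasp_hinge (a point): Hinge axis of the clasp (parallel to the box's own x), in the middle of the lid's +y edge: 100 mm from the box's centre, 83.5 mm above the underside. Frame parallel to the box's.
- clasp_tip (a point): Middle of the clasp's free end. The clasp is a flat grey strap 36 mm wide (x), 5 mm thick, reaching 55 mm from the hinge. Closed, it lies flat on the lid pointing to the box's middle (-y), top face 86 mm above the underside, tip 45 mm from the box's middle, between two white ears as high as itself (7 mm wide, at x = -24 and +24 mm): the catch.
- clasp (a joint): Angle of the clasp in rad: 0 = flat on the lid in its catch (end stop), 1.57 = upright, 2.4 = leaning outward, away from the box (other end stop). Starts between 1.3 and 2.2. A little friction (0.02 N m, under 1 N at the tip): it stays where it is left, does not fall or spring shut or open.
- carton: Bystander: brown cardboard food carton 110 x 140 x 58 mm. Origin: centre of its underside. Leave alone.
- tub: Bystander: round clear tub with white lid, 120 mm across, 67 mm tall, beyond the box. Origin: centre of its underside. Leave alone.
- bottle: Bystander: green bottle 72 mm across, 200 mm tall. Origin: centre of its underside. Leave alone.
Things that resemble listed ones, but are neither listed nor needed, are in the scene too. Several things have the shape of the lunch_box; the one meant has the colours described above.

How it is judged:
On the way, in this order (a step that is already met when the one before it is completed fails the run):
1. the clasp lies in its catch while the box stands on the worktop (value of joint clasp below 0.1 rad and height (world z) of lunch_box below 0.012 m), for 0.2 s.
2. the box is held in the air by the fingers, 10 to 20 cm up, level and steady for 1.5 s (height (world z) of lunch_box between 0.1 and 0.2 m and angle between lunch_box's own z axis and vertical below 0.12 rad and linear speed of lunch_box below 0.03 m/s and angular speed of lunch_box below 0.2 rad/s and value of joint clasp below 0.1 rad and contact force between lunch_box and the fingers above 2 N and contact force between lunch_box and carton below 0.2 N and contact force between lunch_box and tub below 0.2 N and contact force between lunch_box and bottle below 0.2 N), for 1.5 s.
At the end, for the whole second after the job is handed in: The box hangs from the gripper: underside 10 to 20 cm above the worktop, tilted under 0.12 rad, speed under 3 cm/s and 0.2 rad/s, the fingers carrying it (over 2 N), no bystander touching it, clasp within 0.10 rad of closed (all of step 2); the arm keeps its last pose, push and grip.
It fails at once if the box is lifted while its clasp is open (height (world z) of lunch_box above 0.03 m and value of joint clasp above 0.3 rad).
It fails at once if the box is tipped far from level (angle between lunch_box's own z axis and vertical above 0.35 rad).
It fails at once if the carton, tub or bottle is pushed away or tipped (distance of any of carton, tub, bottle from where it was at the start of the episode above 0.03 m or angle between any of carton, tub, bottle's own z axis and vertical above 0.3 rad).
It also fails if it takes over 51 s, if anything falls off the work surface, if the arm or the gripper's body presses on something with over 40 N, if the wrist force passes 120 N, or if a joint passes its speed limit or range.

ROBOT

A 6-joint arm with a two-finger parallel gripper is mounted at the origin on the work surface. World frame = base frame: x ahead of the robot, y to its left, z up, the work surface at z = 0. Lengths are in m, angles in rad, forces in N, time in s.
With the tool pointing down it reaches from about 0.375 to 0.9 m from the base axis. Payload 3.1 kg.
Tool frame: the origin (TCP) lies between the finger pads; the fingertips stand 11 mm ahead of it and the grasp point (between the pads) lies 8 mm behind it (r.tcp_to_tips is the z of the fingertips in the tool frame, in m); z points along the fingers, y is the line along which they close (so a half turn about z gives the same grasp; the last joint's range is limited). The gripper opens to 87 mm and grips with 3 to 60 N. Pads are 19 mm wide; open, the fingers measure 117 mm over their backs; the gripper's body (75 mm by 190 mm) begins 51 mm behind the grasp point.
Start: joints at [1.056, 0.527, 1.433, -0, 1.181, -0.178], TCP at [0.206, 0.59, 0.234] pointing down, gripper open.
Joint ranges: [-3.08, 3.08], [-0.75, 2.2], [0.22, 2.44], [-1.43, 4.57], [0, 2.65], [-2.85, 2.85]. Speed limits (rad/s): [2.79, 2.79, 3.14, 3.14, 3.14, 3.14].

INTERFACE

Orientations are given as a 3x3 rotation matrix whose columns are the frame's x, y, z axes.
In Python, from station import r gives the robot as it stands.
- The arm moves only by the tool drive_tool, never from a script. Its arguments are lists of equal length, an entry for each row: "claw": the opening, from 0 (shut) to 1 (fully open); "slide": the shift along the tool's x, y, z normalised to -1 to 1, where 1 is 0.8 m, a list of three; "twist": the turn, a rotation vector about the tool's x, y, z normalised to -1 to 1, where 1 is 0.5 rad, a list of three. In form: {"claw": [claw, ...], "slide": [[tx, ty, tz], ...], "twist": [[wx, wy, wz], ...]}. A call has 1 to 10 rows; each row is the pose to reach, as a shift and turn from the pose commanded when the call began, along the tool's axes at that moment; what a row does not reach only later rows make up. A row lasts 1/12 s, in which the tool goes at most 41.7 mm and 7.16 degrees, less where a joint would pass 70% of its speed; a pose out of reach is approached as far as the arm can. A call with a number of a shift or a turn outside -1 to 1 is refused whole. A call with a gripper value outside its range is refused whole. The fingers move at their own pace and stop on an object; the grip force is fixed at half the most. Time passes only in rows, so rows that repeat a pose let the fingers close. It gives the time, the measured TCP pose, the force, the opening and the grip force at its end, in the units of the state.
- r.get_state(): the state, without advancing time (a new reading comes with each control period).
- r.snapshot(name): name is "side" or "top"; returns (picture, depth): 400x640x3 uint8, blue, green, red; 400x640 float32, m along the optical axis (not along the pixel's ray), 0 where there is no reading.
- r.camera_info(name): a dict with "fx", "fy", "cx", "cy" (pixels), "rvec" (rotation vector, rad) and "tvec" (3), from world to camera coordinates, as OpenCV has them. Camera axes: x right, y down, z forward; pixel columns grow to the right and rows downward; lengths in m; the calibration is good to about 2 mm. A picture is of the moment at which its call begins. camera_info takes no time and is no camera call.
- r.close_job(): hands the job in; it is judged then, once.
The state is a dict: "time_s": time; "qpos": joint angles; "joint_velocities": joint speeds; "effort": joint torques, N m; "position": TCP position; "tool_rot": TCP orientation; "wrist_force": force on the tool from outside, world axes, zero at the start; "ft_torque": the same for the moment, N m; "opening": opening from 0.0 (shut) to 1.0 (fully open); "grasp_force": force on a finger pad.
Only numpy, scipy, OpenCV 4.12 (cv2) and the standard library are available. Lean on these libraries where they do the work, as an engineer would, in place of code of your own. Each camera call takes 0.05 s, during which the arm holds its last target. There are 200 camera calls.

## Working session

There is one attempt and no reset: what is moved stays moved. The work goes in short steps, Python scripts to look and compute and a tool call to move; the robot and the scene stay as the last step left them, time stands still between calls to the robot, and variables do not carry over. Pictures are saved under pics/ and viewed, at most 10 in all, crops included, and the job is handed in when it is done.

Besides the shell and the picture viewer there is one more tool, called after ">>>" as name(argument=value, ...) on one line, values as JSON. drive_tool: Moves the arm, as the interface text tells. Scaled input: -1 to 1 covers 0.8 m each way for a shift and 0.5 rad each way for a turn. Its arguments: {"type":"object","properties":{"claw":{"type":"array","items":{"type":"number"}},"slide":{"type":"array","items":{"type":"array","items":{"type":"number"}}},"twist":{"type":"array","items":{"type":"array","items":{"type":"number"}}}},"required":["claw","slide","twist"]}

```bash
mkdir -p pics && cat > h.py <<'E'
import numpy as np, cv2
from station import r
def cam(n):
    c=r.camera_info(n); K=np.array([[c['fx'],0,c['cx']],[0,c['fy'],c['cy']],[0,0,1]])
    R=cv2.Rodrigues(np.array(c['rvec'],float))[0]; return K,R,np.array(c['tvec'],float).ravel()
def cloud(n,d):
    K,R,t=cam(n); v,u=np.mgrid[:d.shape[0],:d.shape[1]]
    p=np.stack([(u-K[0,2])/K[0,0]*d,(v-K[1,2])/K[1,1]*d,d],-1)
    w=(p-t)@R; w[d<=0]=np.nan; return w
def ray(n,u,v,z):
    K,R,t=cam(n); o=-R.T@t; d=R.T@np.linalg.solve(K,[u,v,1]); return o+d*(z-o[2])/d[2]
E
python3 - <<'E'
from h import *
for n in('side','top'):
    b,d=r.snapshot(n); cv2.imwrite(f'pics/{n}0.png',b); np.savez(f'{n}0.npz',b=b,d=d)
    K,R,t=cam(n); print(n,K[0,0],-R.T@t,R[2])
s=r.get_state(); print(s['tool_rot'],s['position'],s['time_s'])
E
```

```text
side 378.4283502723719 [0.33520645 0.58256495 0.73010773] [ 0.2193088  -0.72161035 -0.65664462]
top 484.44463329879574 [ 0.33237277 -0.09373199  1.3621918 ] [ 0.16241556  0.00308346 -0.98671763]
[[-9.44135905e-01  3.29554882e-01 -9.86552796e-04]
 [ 3.29556157e-01  9.44134411e-01 -1.71867476e-03]
 [ 3.65040786e-04 -1.94778709e-03 -9.99998036e-01]] [0.20561791 0.58952947 0.23265222] 0.1
```

View pics/side0.png

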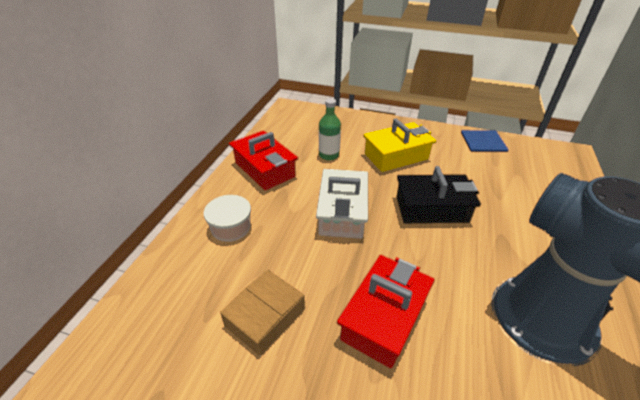

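View pics/top0.png

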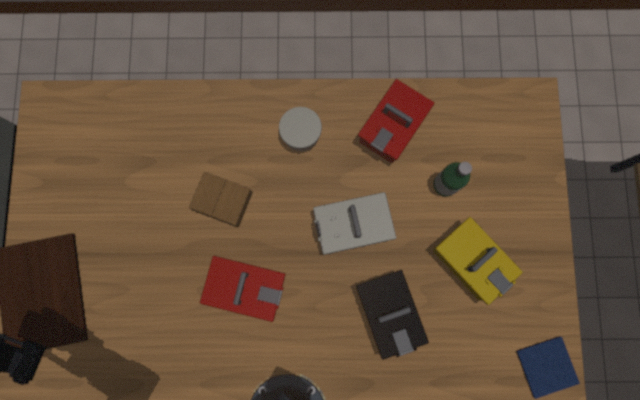

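The lunch-box shapes in the side view are red (264,160), red (387,308), yellow (398,146), black (437,198) and white-lidded (343,203), which is at (354,222) in the top view. Only the white one has a white lid over a clear tub, and its clasp is up at its near end (top view about 317,228). I'll confirm in a crop and measure.

```bash
python3 - <<'E'
from h import *
S=np.load('side0.npz');T=np.load('top0.npz')
a=cv2.resize(S['b'][155:250,300:390],None,fx=4.4,fy=4.4,interpolation=cv2.INTER_CUBIC)
b=cv2.resize(T['b'][180:265,300:410],None,fx=3.6,fy=3.6,interpolation=cv2.INTER_CUBIC)
h=max(a.shape[0],b.shape[0]); p=lambda i:cv2.copyMakeBorder(i,0,h-i.shape[0],0,0,0)
cv2.imwrite('pics/crop.png',np.hstack([p(a),p(b)]))
W=cloud('top',T['d']); hsv=cv2.cvtColor(T['b'],cv2.COLOR_BGR2HSV)
m=np.zeros(W.shape[:2],bool); m[185:262,305:405]=1
z=W[...,2]
lid=m&(z>.072)&(z<.088)
P=W[lid][:,:2].astype(np.float32); print('lid z',np.median(z[lid]),lid.sum(),cv2.minAreaRect(P))
k=m&(z>.07); print('all>.07 rect',cv2.minAreaRect(W[k][:,:2].astype(np.float32)))
for lo,hi in((.095,.2),):
    q=m&(z>lo)&(z<hi); n,l,st,c=cv2.connectedComponentsWithStats(q.astype(np.uint8))
    for i in range(1,n):
        p=W[l==i]; print(i,len(p),c[i],p.mean(0),p.min(0),p.max(0), cv2.minAreaRect(p[:,:2].astype(np.float32)))
# rays of white mask in the top image onto z=.08
wm=(m&(hsv[...,1]<50)&(hsv[...,2]>120)).astype(np.uint8)
ct=max(cv2.findContours(wm,0,1)[0],key=cv2.contourArea)
print(cv2.minAreaRect(np.array([ray('top',*c[0],.08)[:2] for c in ct],np.float32)))
# side clouds
W=cloud('side',S['d']); z=W[...,2]; m=np.zeros(z.shape,bool); m[160:240,310:378]=1
q=m&(z>.072)&(z<.088); print('side lid',cv2.minAreaRect(W[q][:,:2].astype(np.float32)))
q=m&(z>.09)&(z<.2); n,l,st,c=cv2.connectedComponentsWithStats(q.astype(np.uint8))
for i in range(1,n):
    p=W[l==i]; print(i,len(p),c[i],p.mean(0),p.min(0),p.max(0),cv2.minAreaRect(p[:,:2].astype(np.float32)))
E
```

```text
lid z 0.08061617928852136 3350 ((0.5041590929031372, -0.17869484424591064), (0.13000108301639557, 0.2042226493358612), 11.798698425292969)
all>.07 rect ((0.5041590929031372, -0.17869484424591064), (0.13000108301639557, 0.2042226493358612), 11.798698425292969)
1 192 [354.85416667 220.36979167] [ 0.5029364  -0.18017728  0.12460374] [ 0.46265965 -0.19475791  0.09734988] [ 0.54565973 -0.16617072  0.13363964] ((0.5043004155158997, -0.18078383803367615), (0.08393926918506622, 0.014414520934224129), 11.925634384155273)
2 47 [318. 228.] [ 0.48301017 -0.08512993  0.12968758] [ 0.46682864 -0.09026283  0.09861461] [ 0.49993086 -0.07973121  0.14530925] ((0.48317965865135193, -0.08524581044912338), (0.034001268446445465, 0.007482187822461128), 11.130204200744629)
((0.5038935542106628, -0.1820664405822754), (0.12509945034980774, 0.1948663592338562), 11.790156364440918)
side lid ((0.5053145885467529, -0.1771191954612732), (0.12832947075366974, 0.20518183708190918), 12.304017066955566)
1 274 [344.24087591 181.2080292 ] [ 0.50375191 -0.17586496  0.11791462] [ 0.4627799  -0.19133524  0.09099044] [ 0.54545673 -0.1637949   0.12957049] ((0.5044349431991577, -0.1781304031610489), (0.08387374877929688, 0.015738803893327713), 11.139045715332031)
2 254 [342.25590551 205.96850394] [ 0.48410893 -0.08292467  0.11624052] [ 0.46642874 -0.09109534  0.09021442] [ 0.50261393 -0.075668    0.14009824] ((0.48438480496406555, -0.0832902118563652), (0.03593238443136215, 0.010084938257932663), 11.015913963317871)
```

View pics/crop.png

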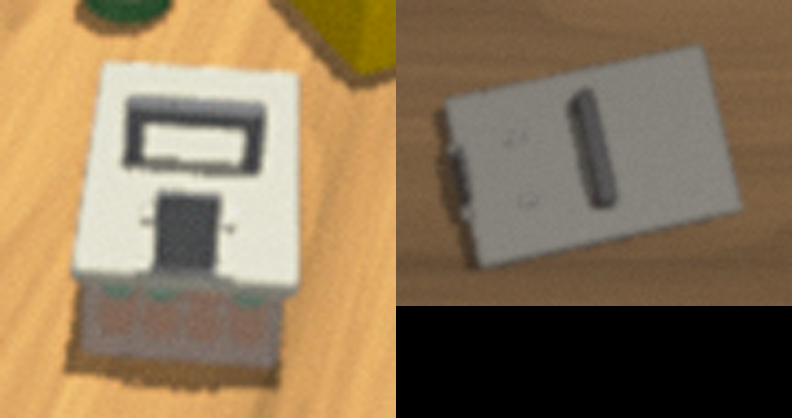

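White box confirmed: white lid, clear tub of vegetables, grey handle, and the clasp upright at the end towards the robot's left. Its centre is at (0.504, -0.179) with yaw +0.205 rad. First move: fingers closed, to a point just outside the clasp.

>>> drive_tool(claw=[0,0,0,0,0,0,0,0,0,0], slide=[[-0.57,-0.62,0],[-0.57,-0.62,0],[-0.57,-0.62,0],[-0.57,-0.62,0],[-0.57,-0.62,0],[-0.57,-0.62,0],[-0.57,-0.62,0],[-0.57,-0.62,0],[-0.57,-0.62,0],[-0.57,-0.62,0]], twist=[[0,0,-1],[0,0,-1],[0,0,-1],[0,0,-1],[0,0,-1],[0,0,-1],[0,0,-1],[0,0,-1],[0,0,-1],[0,0,-1]])

```text
time_s: 0.93
position: [0.369, 0.2111, 0.2335]
tool_rot: [[-0.986, -0.164, -0.0], [-0.164, 0.986, -0.0], [0.0, -0.0, -1.0]]
wrist_force: [0.4, 1.2, -0.7]
opening: 0.321
grasp_force: 0.0
```

```bash
cat >> h.py <<'E'
C=np.array([.5045,-.179]); YAW=.205
def go(s,ztip,yaw=YAW,x=0.):
    """print the slide/twist units for fingertips over box coords (x,s) at height ztip, tool y along box y, z down"""
    st=r.get_state(); R=np.array(st['tool_rot']); p=np.array(st['position'])
    by=np.array([-np.sin(yaw),np.cos(yaw)]); bx=np.array([np.cos(yaw),np.sin(yaw)])
    g=np.r_[C+s*by+x*bx, ztip+.011]; Rg=np.c_[np.r_[-bx,0],np.r_[by,0],[0,0,-1]]
    print('t',st['time_s'],'p',p.round(4),'tips z',(p[2]-.011).round(4),'F',np.round(st['wrist_force'],1),'s',round(float((p[:2]-C)@by),4),'x',round(float((p[:2]-C)@bx),4),'open',st['opening'],'gf',st['grasp_force'])
    print('slide',((R.T@(g-p))/.8).round(4),'twist',(cv2.Rodrigues(R.T@Rg)[0].ravel()/.5).round(3))
E
python3 -c "
from h import *
go(.15,.2)"
```

```text
t 0.9333 p [0.369  0.2111 0.2335] tips z 0.2225 F [ 0.4  1.2 -0.7] s 0.4095 x -0.0533 open 0.3214396796129196 gf 0.0
slide [-0.0797 -0.3215  0.0281] twist [-0.    -0.001 -0.081]
```

>>> drive_tool(claw=[0,0,0,0,0,0,0,0,0,0], slide=[[-0.08,-0.32,0],[-0.08,-0.32,0],[-0.08,-0.32,0],[-0.08,-0.32,0],[-0.08,-0.32,0],[-0.08,-0.32,0],[-0.08,-0.32,0],[-0.08,-0.32,0.05],[-0.08,-0.32,0.1],[-0.08,-0.32,0.134]], twist=[[0,0,-0.08],[0,0,-0.08],[0,0,-0.08],[0,0,-0.08],[0,0,-0.08],[0,0,-0.08],[0,0,-0.08],[0,0,-0.08],[0,0,-0.08],[0,0,-0.08]])

```text
time_s: 1.77
position: [0.4726, -0.0291, 0.1241]
tool_rot: [[-0.98, -0.201, -0.002], [-0.201, 0.98, 0.001], [0.002, 0.001, -1.0]]
wrist_force: [-1.0, 0.4, -1.5]
opening: 0.001
grasp_force: 0.0
```

```bash
python3 -c "
from h import *
go(.075,.115)"
```

```text
t 1.7667 p [ 0.4726 -0.0291  0.1241] tips z 0.1131 F [-1.   0.4 -1.5] s 0.1532 x -0.0007 open 0.0012148601955852473 gf 0.0
slide [-0.0011 -0.0977 -0.0025] twist [ 0.003 -0.004 -0.005]
```

>>> drive_tool(claw=[0,0,0,0,0,0,0,0,0,0], slide=[[0,-0.01,0],[0,-0.02,0],[0,-0.03,0],[0,-0.04,0],[0,-0.05,0],[0,-0.06,0],[0,-0.07,0],[0,-0.08,0],[0,-0.09,0],[0,-0.098,0]], twist=[[0,0,0],[0,0,0],[0,0,0],[0,0,0],[0,0,0],[0,0,0],[0,0,0],[0,0,0],[0,0,0],[0,0,0]])

```text
time_s: 2.6
position: [0.49, -0.1069, 0.1265]
tool_rot: [[-0.979, -0.202, 0.0], [-0.202, 0.979, -0.0], [-0.0, -0.0, -1.0]]
wrist_force: [-0.6, 1.9, -0.3]
opening: 0.005
grasp_force: 0.2
```

```bash
python3 -c "
from h import *
go(.07,.086)
b,d=r.snapshot('side'); cv2.imwrite('pics/s1.png',cv2.resize(b[110:260,270:430],None,fx=4,fy=4,interpolation=2)[:600])"
```

```text
t 2.6 p [ 0.49   -0.1069  0.1265] tips z 0.1155 F [-0.6  1.9 -0.3] s 0.0736 x 0.0005 open 0.0054311081088247075 gf 0.20632924977689981
slide [ 0.0006 -0.0045  0.0369] twist [-0.001  0.    -0.002]
```

View pics/s1.png

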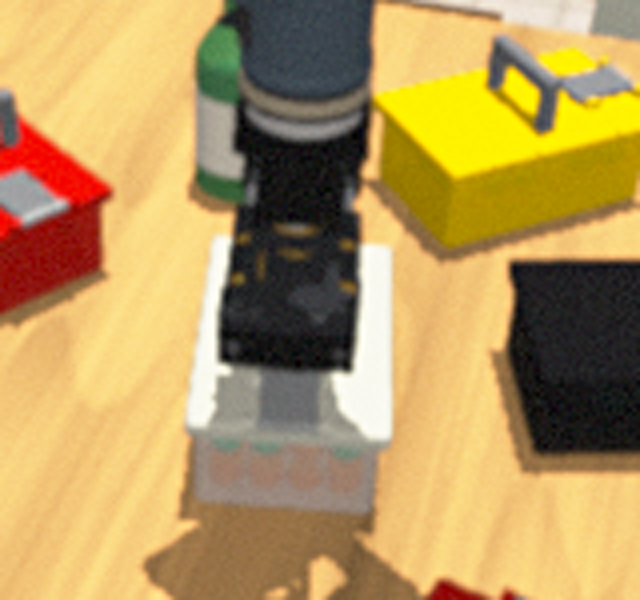

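The clasp (crop 290,395) now leans inward under the closed fingers, and the box has not moved. Next I press it down.

>>> drive_tool(claw=[0,0,0,0,0,0,0,0,0,0], slide=[[0,-0.004,0.006],[0,-0.004,0.012],[0,-0.004,0.018],[0,-0.004,0.024],[0,-0.004,0.03],[0,-0.004,0.034],[0,-0.004,0.036],[0,-0.004,0.037],[0,-0.004,0.038],[0,-0.004,0.038]], twist=[[0,0,0],[0,0,0],[0,0,0],[0,0,0],[0,0,0],[0,0,0],[0,0,0],[0,0,0],[0,0,0],[0,0,0]])

```text
time_s: 3.48
position: [0.4901, -0.1087, 0.0972]
tool_rot: [[-0.979, -0.203, -0.0], [-0.203, 0.979, 0.0], [0.0, 0.0, -1.0]]
wrist_force: [-2.5, 0.2, 11.8]
opening: 0.007
grasp_force: 5.8
```

```bash
python3 -c "
from h import *
go(.07,.085)"
```

```text
t 3.4833 p [ 0.4901 -0.1087  0.0972] tips z 0.0862 F [-2.5  0.2 11.8] s 0.0718 x 0.0003 open 0.006597423811574136 gf 5.818318332749186
slide [ 0.0003 -0.0022  0.0015] twist [ 0.    -0.001 -0.001]
```

Tips at 0.0862 m with 12 N, which matches the clasp's closed height of 86 mm. I'll hold briefly, then rise and check.

>>> drive_tool(claw=[0,0,0,0,0,0,1,1,1,1], slide=[[0,0,0],[0,0,0],[0,0,-0.02],[0,0,-0.05],[0,0,-0.1],[0,0,-0.15],[0,0.1,-0.15],[0,0.16,-0.15],[0,0.16,-0.15],[0,0.16,-0.15]], twist=[[0,0,0],[0,0,0],[0,0,0],[0,0,0],[0,0,0],[0,0,0],[0,0,0],[0,0,0],[0,0,0],[0,0,0]])

```text
time_s: 4.32
position: [0.4606, 0.0221, 0.2158]
tool_rot: [[-0.978, -0.207, -0.004], [-0.207, 0.978, 0.003], [0.003, 0.004, -1.0]]
wrist_force: [-0.5, -0.1, -0.1]
opening: 0.227
grasp_force: 0.0
```

```bash
python3 - <<'E'
from h import *
go(0,.2)
b,d=r.snapshot('side'); W=cloud('side',d); z=W[...,2]
cv2.imwrite('pics/s2.png',cv2.resize(b[150:250,290:400],None,fx=5,fy=5,interpolation=2))
m=np.zeros(z.shape,bool); m[160:240,305:385]=1; near=np.hypot(W[...,0]-C[0],W[...,1]-C[1])<.13
q=m&near&(z>.072)&(z<.09); print('side lid',cv2.minAreaRect(W[q][:,:2].astype(np.float32)))
q=m&near&(z>.092)&(z<.14); n,l,st,c=cv2.connectedComponentsWithStats(q.astype(np.uint8))
for i in range(1,n):
    p=W[l==i]; print(i,len(p),c[i],p.min(0),p.max(0),cv2.minAreaRect(p[:,:2].astype(np.float32)))
E
```

```text
t 4.3167 p [0.4606 0.0221 0.2158] tips z 0.2048 F [-0.5 -0.1 -0.1] s 0.2059 x -0.0021 open 0.2270687209607388 gf 0.0
slide [-0.0016 -0.2574  0.0049] twist [ 0.009 -0.007  0.008]
side lid ((0.5052080154418945, -0.17623960971832275), (0.12833815813064575, 0.2035674750804901), 12.27842903137207)
1 3 [335. 176.] [ 0.52721077 -0.1789736   0.12702758] [ 0.53165642 -0.1753504   0.12876866] ((0.5297876000404358, -0.1775963306427002), (0.005735120270401239, 0.0011206517228856683), 39.17987823486328)
2 2 [351.5 177. ] [ 0.48705255 -0.1909219   0.12474668] [ 0.4893144  -0.18897949  0.1256319 ] ((0.48818349838256836, -0.18995070457458496), (0.0029814280569553375, 0.0), -139.34494018554688)
```

View pics/s2.png

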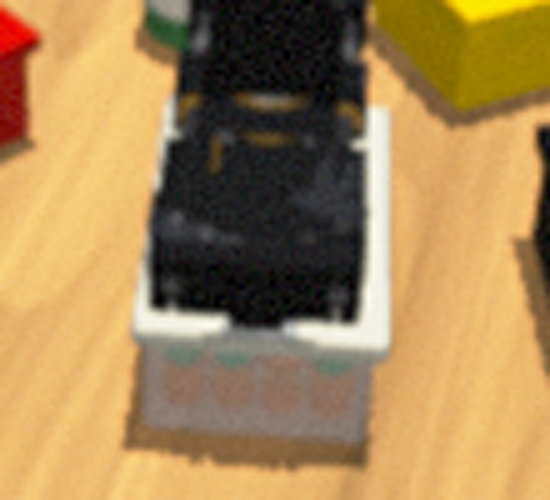

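The gripper hides the lid from the side (dark body at crop 265,200), but the lid rectangle hasn't moved. I'll check the clasp in the top depth.

```bash
python3 - <<'E'
from h import *
b,d=r.snapshot('top'); W=cloud('top',d); z=W[...,2]
by=np.array([-np.sin(YAW),np.cos(YAW)]); bx=np.array([np.cos(YAW),np.sin(YAW)])
S=(W[...,:2]-C)@by; X=(W[...,:2]-C)@bx
for s in range(40,110,10):
    k=(abs(X)<.014)&(abs(S-s/1e3)<.005); o=(abs(abs(X)-.045)<.01)&(abs(S-s/1e3)<.005)
    print(s,k.sum(),np.nanmedian(z[k]) if k.any() else None,np.nanmedian(z[o]) if o.any() else None,b[k].mean(0).round() if k.any() else '')
k=(z>.1)&(z<.14)&(abs(X)<.06)&(abs(S)<.03); print(k.sum(),S[k].mean(),X[k].min(),X[k].max(),cv2.minAreaRect(W[k][:,:2].astype(np.float32)))
k=(z>.072)&(z<.09)&(abs(X)<.08)&(abs(S)<.12);print(cv2.minAreaRect(W[k][:,:2].astype(np.float32)))
E
```

```text
40 37 0.08129405448710068 0.08039596793777225 [123. 130. 133.]
50 39 0.08724723067186288 0.08075760259534419 [ 98.  98. 100.]
60 39 0.08671713487397202 0.08078058842517949 [98. 97. 99.]
70 39 0.08646061155878786 0.08089638055300326 [97. 96. 98.]
80 40 0.08597512858048481 0.08046133297845334 [97. 96. 98.]
90 38 0.0866344056422789 0.08008772414006687 [95. 95. 97.]
100 43 0.0855625401961659 0.0020833646332028737 [79. 84. 90.]
188 -0.0008806947489670661 -0.04202919240694486 0.04159091567234028 ((0.5045841336250305, -0.18047747015953064), (0.08363573998212814, 0.014302036724984646), 11.636123657226562)
((0.504201352596283, -0.17891719937324524), (0.1306653618812561, 0.2045653760433197), 12.046111106872559)
```

The clasp lies flat: its top is at 86 mm all along from s = 50 to 90 mm. The handle is at s≈0 with yaw 0.205. Moving above the handle with the fingers open.

>>> drive_tool(claw=[1,1,1,1,1,1,1,1,1,1], slide=[[-0.002,-0.05,0],[-0.002,-0.1,0],[-0.002,-0.15,0],[-0.002,-0.2,0],[-0.002,-0.24,0],[-0.002,-0.257,0],[-0.002,-0.257,0],[-0.002,-0.257,0],[-0.002,-0.257,0],[-0.002,-0.257,0]], twist=[[0,0,0],[0,0,0],[0,0,0],[0,0,0],[0,0,0],[0,0,0],[0,0,0],[0,0,0],[0,0,0],[0,0,0]])

```text
time_s: 5.25
position: [0.507, -0.183, 0.2157]
tool_rot: [[-0.979, -0.204, -0.001], [-0.204, 0.979, 0.001], [0.001, 0.001, -1.0]]
wrist_force: [0.6, -0.2, -0.4]
opening: 0.987
grasp_force: 0.0
```

```bash
python3 -c "
from h import *
go(0,.099)"
```

```text
t 5.25 p [ 0.507  -0.183   0.2157] tips z 0.2047 F [ 0.6 -0.2 -0.4] s -0.0044 x 0.0016 open 0.9871559022052013 gf 0.0
slide [0.0018 0.0054 0.1322] twist [ 0.003 -0.002  0.001]
```

>>> drive_tool(claw=[1,1,1,1,1,1,1,1,1,1], slide=[[0.002,0.005,0.015],[0.002,0.005,0.03],[0.002,0.005,0.045],[0.002,0.005,0.06],[0.002,0.005,0.075],[0.002,0.005,0.09],[0.002,0.005,0.105],[0.002,0.005,0.12],[0.002,0.005,0.132],[0.002,0.005,0.132]], twist=[[0,0,0],[0,0,0],[0,0,0],[0,0,0],[0,0,0],[0,0,0],[0,0,0],[0,0,0],[0,0,0],[0,0,0]])

```text
time_s: 6.08
position: [0.5041, -0.1791, 0.1089]
tool_rot: [[-0.979, -0.205, -0.003], [-0.205, 0.979, 0.002], [0.003, 0.003, -1.0]]
wrist_force: [-0.6, -0.5, 0.3]
opening: 1.0
grasp_force: 0.0
```

>>> drive_tool(claw=[0,0,0,0,0,0,0,0,0,0], slide=[[0,0,0],[0,0,0],[0,0,0],[0,0,0],[0,0,0],[0,0,0],[0,0,0],[0,0,0],[0,0,0],[0,0,0]], twist=[[0,0,0],[0,0,0],[0,0,0],[0,0,0],[0,0,0],[0,0,0],[0,0,0],[0,0,0],[0,0,0],[0,0,0]])

```text
time_s: 6.92
position: [0.5053, -0.1811, 0.1103]
tool_rot: [[-0.979, -0.203, -0.0], [-0.203, 0.979, 0.0], [0.0, 0.0, -1.0]]
wrist_force: [0.2, 0.5, -0.7]
opening: 0.327
grasp_force: 0.0
```

```bash
python3 -c "
from h import *
go(0,.099)"
```

```text
t 6.9167 p [ 0.5053 -0.1811  0.1103] tips z 0.0993 F [ 0.2  0.5 -0.7] s -0.0022 x 0.0004 open 0.3267230259858509 gf 0.0
slide [0.0005 0.0027 0.0004] twist [ 0.    -0.    -0.002]
```

Still closing; I'll continue.

>>> drive_tool(claw=[0,0,0,0,0,0,0,0], slide=[[0,0.001,0],[0,0.001,0],[0,0.001,0],[0,0.001,0],[0,0.001,0],[0,0.001,0],[0,0.001,0],[0,0.001,0]], twist=[[0,0,0],[0,0,0],[0,0,0],[0,0,0],[0,0,0],[0,0,0],[0,0,0],[0,0,0]])

```text
time_s: 7.58
position: [0.5054, -0.1807, 0.1104]
tool_rot: [[-0.979, -0.203, 0.001], [-0.203, 0.979, -0.001], [-0.0, -0.001, -1.0]]
wrist_force: [0.2, -2.9, -0.0]
opening: 0.158
grasp_force: 30.0
```

Gripped the 14 mm bar at 30 N. Now a slow lift.

>>> drive_tool(claw=[0,0,0,0,0,0,0,0,0,0], slide=[[0,0,-0.003],[0,0,-0.008],[0,0,-0.016],[0,0,-0.024],[0,0,-0.032],[0,0,-0.042],[0,0,-0.052],[0,0,-0.062],[0,0,-0.072],[0,0,-0.082]], twist=[[0,0,0],[0,0,0],[0,0,0],[0,0,0],[0,0,0],[0,0,0],[0,0,0],[0,0,0],[0,0,0],[0,0,0]])

```text
time_s: 8.42
position: [0.5051, -0.1802, 0.177]
tool_rot: [[-0.979, -0.203, 0.0], [-0.203, 0.979, -0.0], [-0.0, -0.0, -1.0]]
wrist_force: [-0.0, 0.4, -7.2]
opening: 0.156
grasp_force: 30.0
```

>>> drive_tool(claw=[0,0,0,0,0,0,0,0,0,0], slide=[[0,0,-0.01],[0,0,-0.02],[0,0,-0.03],[0,0,-0.04],[0,0,-0.055],[0,0,-0.07],[0,0,-0.082],[0,0,-0.092],[0,0,-0.1],[0,0,-0.104]], twist=[[0,0,0],[0,0,0],[0,0,0],[0,0,0],[0,0,0],[0,0,0],[0,0,0],[0,0,0],[0,0,0],[0,0,0]])

```text
time_s: 9.25
position: [0.5054, -0.1804, 0.2601]
tool_rot: [[-0.979, -0.203, 0.001], [-0.203, 0.979, -0.001], [-0.001, -0.001, -1.0]]
wrist_force: [1.1, -0.4, -6.4]
opening: 0.16
grasp_force: 30.0
```

>>> drive_tool(claw=[0,0,0,0,0,0,0,0,0,0], slide=[[0,0,0],[0,0,0],[0,0,0],[0,0,0],[0,0,0],[0,0,0],[0,0,0],[0,0,0],[0,0,0],[0,0,0]], twist=[[0,0,0],[0,0,0],[0,0,0],[0,0,0],[0,0,0],[0,0,0],[0,0,0],[0,0,0],[0,0,0],[0,0,0]])

```text
time_s: 10.08
position: [0.5052, -0.1803, 0.2592]
tool_rot: [[-0.979, -0.203, 0.0], [-0.203, 0.979, -0.0], [0.0, -0.0, -1.0]]
wrist_force: [-0.6, 0.9, -7.0]
opening: 0.151
grasp_force: 30.0
```

>>> drive_tool(claw=[0,0,0,0,0,0,0,0,0,0], slide=[[0,0,0],[0,0,0],[0,0,0],[0,0,0],[0,0,0],[0,0,0],[0,0,0],[0,0,0],[0,0,0],[0,0,0]], twist=[[0,0,0],[0,0,0],[0,0,0],[0,0,0],[0,0,0],[0,0,0],[0,0,0],[0,0,0],[0,0,0],[0,0,0]])

```text
time_s: 10.92
position: [0.5052, -0.1803, 0.2592]
tool_rot: [[-0.979, -0.203, -0.0], [-0.203, 0.979, -0.0], [0.0, -0.0, -1.0]]
wrist_force: [0.7, 1.2, -6.7]
opening: 0.156
grasp_force: 30.0
```

>>> drive_tool(claw=[0,0,0,0,0,0,0,0,0,0], slide=[[0,0,0],[0,0,0],[0,0,0],[0,0,0],[0,0,0],[0,0,0],[0,0,0],[0,0,0],[0,0,0],[0,0,0]], twist=[[0,0,0],[0,0,0],[0,0,0],[0,0,0],[0,0,0],[0,0,0],[0,0,0],[0,0,0],[0,0,0],[0,0,0]])

```text
time_s: 11.75
position: [0.5052, -0.1803, 0.2592]
tool_rot: [[-0.979, -0.203, 0.0], [-0.203, 0.979, -0.0], [-0.0, -0.0, -1.0]]
wrist_force: [0.6, -0.1, -7.1]
opening: 0.157
grasp_force: 30.0
```

```bash
python3 - <<'E'
from h import *
go(0,.25)
b,d=r.snapshot('side'); W=cloud('side',d); z=W[...,2]
cv2.imwrite('pics/s3.png',cv2.resize(b[60:260,230:450],None,fx=3,fy=3,interpolation=2))
by=np.array([-np.sin(YAW),np.cos(YAW)]); bx=np.array([np.cos(YAW),np.sin(YAW)])
S=(W[...,:2]-C)@by; X=(W[...,:2]-C)@bx
k=(abs(X)<.06)&(abs(S)<.095)&(z>.19)&(z<.25)&(b.min(-1)>150)
A=np.c_[X[k],S[k],np.ones(k.sum())]; print(k.sum(),np.linalg.lstsq(A,z[k],rcond=None)[0])
E
```

```text
t 11.75 p [ 0.5052 -0.1803  0.2592] tips z 0.2482 F [ 0.6 -0.1 -7.1] s -0.0014 x 0.0004 open 0.1574383730092268 gf 29.997596573084593
slide [ 0.0005  0.0018 -0.0023] twist [-0.     0.    -0.002]
534 [-0.00177712 -0.00148921  0.22950779]
```

View pics/s3.png

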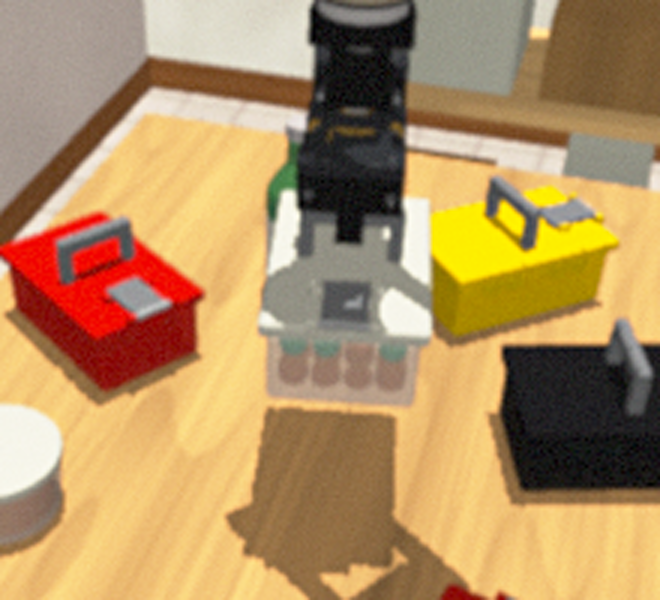

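The box (crop 345,310) hangs level with its lid top at 0.2295 m, so its underside is about 0.15 m up. The clasp is flat (crop 345,300) and nothing touches the box. Held steady for over 2 s, so I'm handing in.

```bash
python3 -c "
from station import r
print(r.close_job())"
```

```text
the job is handed in; nothing more can be done
None
```

I closed the clasp flat in its catch first, then lifted the lunch box by its handle; I handed the job in with it still held level about 15 cm above the worktop, the carton, tub and bottle never approached (verdict not shown).

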